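# Slide the score tablet under the dock's spring clip

### The job

Press the tab of the score dock's spring clip down with one fingertip and keep it down while the other finger pushes the wooden score tablet along its channel, beneath the raised lip, fully home against the stop. Then let the clip go so that it comes down on the tablet and holds it, and move clear. Do not pick the tablet up, and leave the other things on the table alone.

Things in the scene. Friction and masses are not known exactly. Their poses are not given: they have to be found in the camera images.
- dock: Fixed wooden dock for the score tablet, 205 x 90 mm. Origin on the table surface under the middle of the clip's shut lip; x is the push direction, from the channel's open mouth to the clip, y across, z up. Channel: floor at z 14 mm, from x -100 (mouth) to 16 mm (stop), 67 mm wide between rails with tops at z 22 mm. Behind the stop a base 6 mm high runs to x 105 mm.
- stop (a point): Middle of the stop's face at the end of the channel, at dock x 16, z 20 mm. The stop wall is 4 mm thick, with its top at z 26 mm.
- pivot (a point): Clip's pivot, midway between its two posts: dock x 22, z 29 mm. The posts are 34 mm high, at y +-26.5 mm. The spring gives 0.03 N m when shut and 0.13 N m at 0.5 rad, so holding the tab level takes about 5 N at 27 mm beyond the pivot, less farther out. Let go, it shuts by itself.
- clip_angle (a joint): Angle of the see-saw steel spring clip: 0 shut (at the start), 0.5 rad well open with the tab level, 0.6 rad end stop. Shut, the lip blocks the tablet, and pushing against it does not raise it. Pressing the tab raises the lip: it clears the tablet from about 0.28 rad. Resting on the tablet the clip reads about 0.26 rad.
- clip: The steel spring clip, press tab and jaw in one piece. The jaw is an arm with a down-turned lip, 3 mm thick and 40 mm wide; origin on the pivot, x and z as the dock's when shut. Shut, the lip's front is at dock x -1.5 mm and its edge 8 mm above the channel floor; at 0.5 rad its edge is 19 mm above the floor and its front at about x -2 mm.
- tab_mid (a point): Middle of the upper face of the clip's press tab, a steel plate 68 mm long, 40 mm wide; moves with the clip. Shut, the tab slopes upward at 0.5 rad away from the pivot. Pressed down to 0.5 rad it is level, its face 21 mm above the table (7 mm above the channel floor) from dock x 34 to 102 mm: a fingertip can slide along it; pressing lightly, not hard on the end stop, it slides easily.
- tablet_center (a point): Centre of the loose score tablet: a pale wooden block with rows of dark peg holes, 36 mm along the channel (its x), 64 mm across, 14 mm thick, 20 to 45 g. It starts flat in the channel, wholly before the clip, its leading edge 4 to 32 mm short of the lip. Fully home, its centre is at dock x -2 mm.
- tablet: The same tablet; origin at the centre of its underside, x along the channel, z up.
- rack: Bystander: loose slotted wooden rack, 70 x 130 x 55 mm, with four upright strikers; origin at the centre of its underside. Leave alone.
- tiffin: Bystander: loose closed steel tiffin box, 124 mm across, 97 mm high; origin at the centre of its underside. Leave alone.
- saucer: Bystander: loose white ceramic saucer, 136 mm across, 20 mm high; origin at the centre of its underside. Leave alone.
- case: Bystander: loose grey plastic storage case, 130 x 200 x 64 mm; origin at the centre of its underside. Leave alone.
- powder_can: Bystander: loose powder can, 66 mm across, 120 mm high; origin at the centre of its underside. Leave alone.
- coin_a: Bystander: loose pale wooden carrom coin, 31 mm across, 9 mm high; origin at the centre of its underside. Leave alone.
- coin_b: Bystander: loose black carrom coin, 31 mm across, 9 mm high; origin at the centre of its underside. Leave alone.
- striker: Bystander: loose white striker disc, 41 mm across, 11 mm high, lying flat; origin at the centre of its underside. Leave alone.
Not all that is in view belongs to the job. Leave any orange or turquoise look-alike of the dock alone.

How it is judged (in metres and radians):
On the way, in this order (a step that is already met when the one before it is completed fails the run):
1. a finger presses the clip's tab down, raising the lip, while the tablet is still outside it (value of joint clip_angle above 0.3 rad and contact force between the fingers and clip above 0.5 N and x of tablet_center in the frame of dock below -0.0175 m), for 0.05 s.
2. with a finger still pressing the tab down, the tablet is pushed beneath the lip, home to within 4 mm of the stop (value of joint clip_angle above 0.3 rad and contact force between the fingers and clip above 0.5 N and x of tablet_center in the frame of dock above -0.006 m), for 0.1 s.
At the end, for the whole second after the job is handed in: The tablet lies flat (0.08 rad) in the channel, straight (0.08 rad), within 4 mm of the stop and within 3 mm of its resting height; the clip is let go (0.17 to 0.34 rad) and its lip presses on the tablet with more than 1 N; the tablet is at rest (x of tablet_center in the frame of dock above -0.006 m and angle between the x axis of tablet and the x axis of dock, either way round below 0.08 rad and z of tablet_center in the frame of dock between 0.018 and 0.024 m and angle between tablet's own z axis and vertical below 0.08 rad and value of joint clip_angle between 0.17 and 0.34 rad and contact force between clip and tablet above 1 N and linear speed of tablet below 0.01 m/s); the robot touches nothing.
It fails at once if the tablet is lifted more than 8 mm off the channel floor or tipped over 0.35 rad (z of tablet_center in the frame of dock above 0.029 m or angle between tablet's own z axis and vertical above 0.35 rad).
It fails at once if another thing on the table is moved more than 20 mm (distance of any of rack, tiffin, saucer, case, powder_can, coin_a, coin_b, striker from where it was at the start of the episode above 0.02 m).
It also fails if it takes over 45 s, if anything falls off the work surface, if the arm or the gripper's body presses on something with over 40 N, if the wrist force passes 120 N, or if a joint passes its speed limit or range.

### The arm

A 6-joint arm with a two-finger parallel gripper is mounted at the origin on the work surface. World frame = base frame: x ahead of the robot, y to its left, z up, the work surface at z = 0. Lengths are in mm, angles in degrees, forces in N, time in s.
With the tool pointing down it reaches from about 400 to 925 mm from the base axis. Payload 12.5 kg.
Tool frame: the origin (TCP) lies midway between the tips of the shut fingers; the grasp point (between the pads) lies 19 mm behind it; z points along the fingers, y is the line along which they close (so a half turn about z gives the same grasp; the last joint's range is limited). The gripper opens to 95 mm and grips with 3 to 60 N. Pads are 20 mm wide; open, the fingers measure 119 mm over their backs; the gripper's body (75 mm by 180 mm) begins 59 mm behind the grasp point.
Start: joints at [-80.879, 28.126, 89.318, -0, 62.55, -6.05], TCP at [163.595, -603.227, 214.661] pointing down, gripper open.
Joint ranges: [-177.58, 177.58], [-47.91, 125.51], [2.72, 160], [-65.01, 245.01], [3.68, 167.84], [-153.87, 153.87]. Speed limits (degrees/s): [127.2, 127.2, 159.86, 180, 180, 180].

### API

Orientations are given as a 3x3 rotation matrix whose columns are the frame's x, y, z axes.
In Python, from cell import r gives the robot as it stands. The module is installed in compiled form; this text tells all that it offers.
- The arm moves only by the tool arm_command, never from a script. Its argument "motion" is a list of rows, each a list of 5 numbers: the shift along the tool's x, y, z in m, then the turn about the tool's z in degrees, then the gripper command: -1 is shut, 1 is fully open, values between are in proportion. In form: [[dx, dy, dz, spin, fingers], ...]. A call has exactly 8 rows; each row is the pose to reach, as a shift and turn from the pose commanded when the call began, along the tool's axes at that moment; what a row does not reach only later rows make up. A row lasts 1/10 s, in which the tool goes at most 50 mm and 8.59 degrees, less where a joint would pass 70% of its speed; a pose out of reach is approached as far as the arm can. A call with a gripper value outside its range is refused whole. The fingers move at their own pace and stop on an object; "squeeze" is the grip in N (left out, the last holds). Time passes only in rows, so rows that repeat a pose let the fingers close, or fill a call up. It gives the time, the measured TCP pose, the force, the opening and the grip force at its end, in the units of the state.
- r.get_state(): the state, without advancing time (a new reading comes with each control period).
- r.capture(name): name is "side" or "top" or "wrist"; returns a dict with "color" (480x640x3 uint8, red, green, blue), "K" (3x3 intrinsics, pixels), "extrinsics" (4x4, takes a point from world to camera coordinates). Camera axes: x right, y down, z forward; pixel columns grow to the right and rows downward; lengths in mm; the calibration is good to about 2 mm. A picture is of the moment at which its call begins. There is no depth.
- r.finish_job(): hands the job in; it is judged then, once.
The state is a dict: "clock": time; "joint_pos": joint angles; "qd": joint speeds; "tau": joint torques, N m; "eef_pos": TCP position; "ee_rot": TCP orientation; "contact_force": force on the tool from outside, world axes, zero at the start; "moment": the same for the moment, N m; "finger_gap": finger opening in mm; "grip_force": force on a finger pad.
Only numpy, scipy, OpenCV 4.12 (cv2) and the standard library are available. Lean on these libraries where they do the work, as an engineer would, in place of code of your own. Each camera call takes 0.05 s, during which the arm holds its last target. There are 200 camera calls.

## Working session

There is one attempt and no reset: what is moved stays moved. The work goes in short steps, Python scripts to look and compute and a tool call to move; the robot and the scene stay as the last step left them, time stands still between calls to the robot, and variables do not carry over. Pictures are saved under pics/ and viewed, at most 10 in all, crops included, and the job is handed in when it is done.

Besides the shell and the picture viewer there is one more tool, called as name(argument=value, ...) on one line, values as JSON. arm_command: Moves the arm, as the interface text tells. Its arguments: {"type":"object","properties":{"motion":{"type":"array"},"squeeze":{"type":"number"}},"required":["motion"]}

```bash
mkdir -p pics; python3 - <<'E'
from cell import r
import cv2,numpy as np,pickle
d={}
for n in("side","top"):
    c=r.capture(n);d[n]=c
    cv2.imwrite(f"pics/{n}0.png",c["color"][:,:,::-1]);print(n,c["K"].tolist(),np.round(c["extrinsics"],3).tolist())
pickle.dump(d,open("d.pkl","wb"))
s=r.get_state();print(s)
E
```

```text
side [[484.04199156565716, 0.0, 317.3735305630813], [0.0, 484.04199156565716, 242.06167158644243], [0.0, 0.0, 1.0]] [[-0.765, -0.644, 0.019, 401.073], [-0.428, 0.486, -0.762, 259.747], [0.482, -0.591, -0.647, 931.276], [0.0, 0.0, 0.0, 1.0]]
top [[443.26581068244866, 0.0, 319.19086199909543], [0.0, 443.26581068244866, 243.81857459364787], [0.0, 0.0, 1.0]] [[0.014, -1.0, -0.003, 12.308], [-0.981, -0.013, -0.191, 538.49], [0.191, 0.006, -0.982, 951.945], [0.0, 0.0, 0.0, 1.0]]
{'clock': 0.1, 'joint_pos': array([-8.08788151e+01,  2.81591151e+01,  8.93443017e+01,  1.40669511e-03,
        6.25481204e+01, -6.05140299e+00]), 'qd': array([ 0.07021397, -0.08927354, -0.13225933, -0.01738722,  0.08254456,
        0.03679567]), 'tau': array([ 3.16466874e-03, -6.13621831e+01, -2.58603644e+01,  6.94326893e-02,
        4.70389193e-02, -3.08653728e-05]), 'eef_pos': array([ 163.56705754, -603.02152581,  214.15131334]), 'ee_rot': array([[ 9.65144795e-01,  2.61716468e-01, -1.21079013e-04],
       [ 2.61716470e-01, -9.65144390e-01,  8.91572786e-04],
       [ 1.16480550e-04, -8.92185206e-04, -9.99999595e-01]]), 'contact_force': array([-0.65828219,  0.43239102,  0.05103681]), 'moment': array([ 0.0416645 ,  0.00080312, -0.00675711]), 'grip_force': 0.0, 'finger_gap': 95.12091891067898}
```

View pics/top0.png

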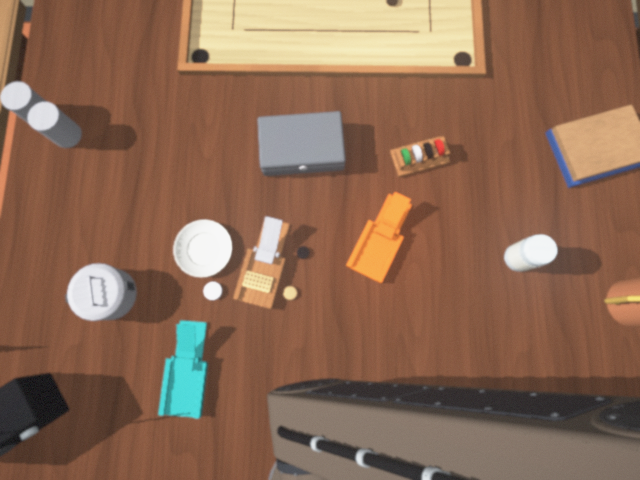

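View pics/side0.png

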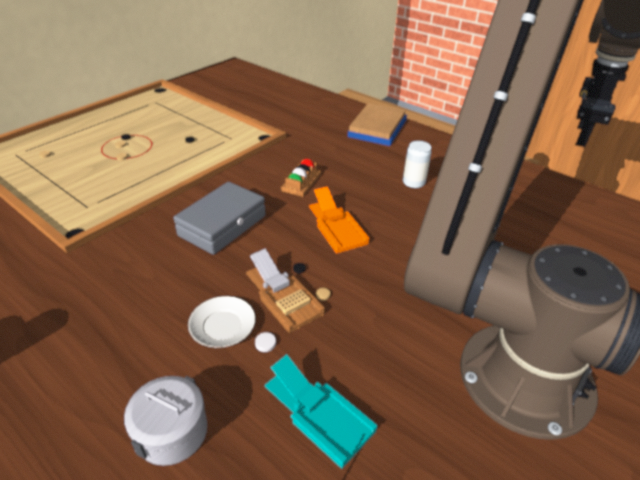

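The top view shows the real dock at about (262,265), with its mouth near (254,303) and its clip tab near (271,228). The tablet is at (258,282). Coins are at (290,293) and (303,253), the striker at (212,291) and the saucer at (203,248). The side view agrees. The orange and turquoise look-alikes are separate objects.

```bash
cat > h.py <<'E'
import numpy as np
def ray(c,uv,z):
    "pixels -> world points on plane z (mm)"
    K,E=np.array(c["K"]),np.array(c["extrinsics"]);R,t=E[:3,:3],E[:3,3]
    uv=np.atleast_2d(np.array(uv,float));d=(np.linalg.inv(K)@np.c_[uv,np.ones(len(uv))].T).T@R
    o=-R.T@t;return o+d*((z-o[2])/d[:,2])[:,None]
E
python3 - <<'E'
import pickle,cv2,numpy as np
from h import ray
c=pickle.load(open("d.pkl","rb"))["top"]
print(ray(c,[[258,282]],28),ray(c,[[235,299],[273,307]],22), ray(c,[[290,293],[303,253],[212,291]],9))
cv2.imwrite("pics/crop0.png",cv2.resize(c["color"][200:320,180:330,::-1],None,fx=5,fy=5,interpolation=cv2.INTER_CUBIC))
from cell import r
w=r.capture("wrist");s=r.get_state();print(w["K"].tolist());E=w["extrinsics"]
R=s["ee_rot"];print("cam in tool",np.round(R.T@(-E[:3,:3].T@E[:3,3]-s["eef_pos"]),1),np.round(E[:3,:3]@R,3).tolist())
E
```

```text
[[452.23515707 158.39524879  28.        ]] [[413.31411066 210.12861345  22.        ]
 [396.46875375 122.85230969  22.        ]] [[429.76998208  85.99819887   9.        ]
 [524.09081181  57.91583815   9.        ]
 [431.84808791 266.90413927   9.        ]]
[[385.07287549776163, 0.0, 324.01932650819725], [0.0, 385.07287549776163, 241.72488226003503], [0.0, 0.0, 1.0]]
cam in tool [  65.7    0.2 -170.3] [[0.0, 1.0, 0.0], [-0.971, 0.0, -0.238], [-0.238, -0.0, 0.971]]
```

View pics/crop0.png

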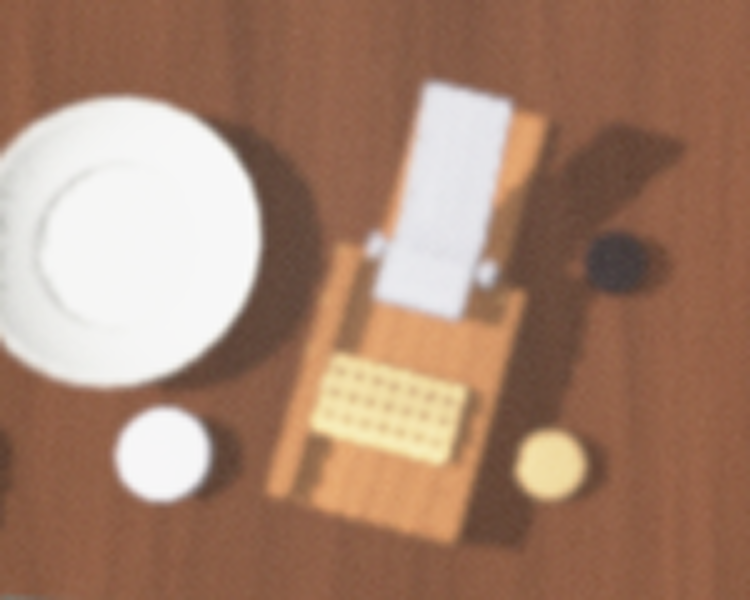

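The crop shows the posts at (376,245) and (487,272), the mouth corners at (268,495) and (458,543), and the rail ends at (338,243) and (525,292). The tablet corners are roughly (337,352), (468,380), (443,465) and (312,428).

```bash
python3 - <<'E'
import pickle,numpy as np
from h import ray
c=pickle.load(open("d.pkl","rb"))["top"]
f=lambda P,z: ray(c,np.array(P)/5+[180-.4,200-.4],z)[:,:2]
m=f([[268,495],[458,543]],22);s=f([[338,243],[525,292]],22);p=f([[376,245],[487,272]],34);t=f([[337,352],[468,380],[443,465],[312,428]],28)
print("width",np.linalg.norm(m[0]-m[1]),"len",np.linalg.norm(m-s,axis=1),"posts",np.linalg.norm(p[0]-p[1]))
ang=lambda v:np.degrees(np.arctan2(v[1],v[0]))
print("yaw",ang(s[0]-m[0]),ang(s[1]-m[1]),ang(m[0]-m[1])-90,ang(p[0]-p[1])-90,"tab",ang(t[0]-t[3]),ang(t[0]-t[1])-90)
yaw=np.radians(np.mean([ang(s[0]-m[0]),ang(s[1]-m[1]),ang(m[0]-m[1])-90,ang(p[0]-p[1])-90]))
x=np.array([np.cos(yaw),np.sin(yaw)]);y=np.array([-x[1],x[0]])
o1=m.mean(0)+100*x;o2=p.mean(0)-22*x;print("yaw",np.degrees(yaw),"origin",o1,o2)
o=(o1+o2)/2
for q in(t,s,p,m):print(np.round((q-o)@np.c_[x,y],1).tolist())
tc=t.mean(0);print("tablet",tc,(tc-o)@np.c_[x,y])
# goal: cam view: TCP position above dock x -10
g=o-10*x;print("goal",g)
from cell import r
st=r.get_state();R=st["ee_rot"];d=np.array([*g,215])-st["eef_pos"];print("tool shift",R.T@d,"tool y ang",ang(R[:2,1]))
E
```

```text
width 89.79399058853267 len [120.22680933 118.89607488] posts 52.89225810501657
yaw -12.798696247421171 -13.151336359187404 -13.165313542359954 -13.003939149424141 tab -15.649280717588859 -11.267245159648638
yaw -13.029821324598167 origin [501.36236202 148.01850729] [501.1358876  147.23767784]
[[-29.6, 31.3], [-27.7, -30.5], [-67.9, -29.5], [-66.0, 32.9]]
[[20.4, 45.8], [18.8, -44.7]]
[[22.0, 26.0], [22.0, -26.9]]
[[-99.9, 45.3], [-100.1, -44.5]]
tablet [454.92756946 159.44453872] [-47.79302158   1.06863351]
goal [491.5065963  149.88267421]
tool shift [ 5.13550298e+02 -6.40883159e+02 -2.33067663e-01] tool y ang -74.83116400687454
```

The estimates match the given sizes: width 90, rail length 120, post spacing 53. Dock origin is about (501.2, 147.6), with yaw −13.0°. The tablet centre is at dock x ≈ −48, so I'll nudge it closer with shut fingers first. I'm moving over in stages.

arm_command(motion=[[0.035,-0.03,0,-7.5,-1],[0.075,-0.06,0,-15,-1],[0.112,-0.09,0,-22.5,-1],[0.15,-0.12,0,-30,-1],[0.187,-0.15,0,-37.5,-1],[0.225,-0.18,0,-45,-1],[0.262,-0.21,0,-52.5,-1],[0.3,-0.24,0,-60,-1]])

```text
clock: 0.95
eef_pos: [391.0, -291.4, 214.7]
ee_rot: [[0.251, 0.968, 0.0], [0.968, -0.251, -0.0], [-0.0, 0.0, -1.0]]
contact_force: [1.1, -0.8, 0.6]
finger_gap: 36.3
grip_force: 0.0
```

```bash
cat >> h.py <<'E'
YAW=np.radians(-13.03);O=np.array([501.2,147.6])
X=np.array([np.cos(YAW),np.sin(YAW)]);Y=np.array([-X[1],X[0]])
def to(s,dx,dy,z):
    "tool shift (mm) to a TCP at dock x,y and height z, and spin"
    R=s["ee_rot"];g=np.array([*(O+dx*X+dy*Y),z]);a=np.degrees(np.arctan2(R[1,1],R[0,1]))
    print("dock now",np.round((s["eef_pos"][:2]-O)@np.c_[X,Y],1),"z",round(s["eef_pos"][2],1),"shift",np.round(R.T@(g-s["eef_pos"]),1),"spin",round(a-np.degrees(YAW),2),"F",np.round(s["contact_force"],1),"gap",s["finger_gap"],"t",s["clock"])
E
python3 -c "
from cell import r
from h import *
to(r.get_state(),-84,0,150)"
```

```text
dock now [  -8.4 -452.5] z 214.7 shift [450.3 -87.5  64.6] spin -1.51 F [ 1.1 -0.8  0.6] gap 36.2979050444121 t 0.95
```

arm_command(motion=[[0.046,-0.009,0,0,-1],[0.092,-0.018,0,-1.5,-1],[0.138,-0.027,0,-1.5,-1],[0.184,-0.036,0,-1.5,-1],[0.23,-0.045,0,-1.5,-1],[0.276,-0.054,0,-1.5,-1],[0.322,-0.063,0,-1.5,-1],[0.365,-0.072,0,-1.5,-1]])

```text
clock: 1.75
eef_pos: [413.9, 80.2, 214.7]
ee_rot: [[0.23, 0.973, 0.0], [0.973, -0.23, -0.0], [0.0, 0.0, -1.0]]
contact_force: [1.1, -0.6, 0.5]
finger_gap: 0.3
grip_force: 0.0
```

arm_command(motion=[[0.03,-0.004,0.02,0,-1],[0.06,-0.008,0.04,0,-1],[0.08,-0.012,0.06,0,-1],[0.084,-0.014,0.065,0,-1],[0.084,-0.014,0.065,0,-1],[0.084,-0.014,0.065,0,-1],[0.084,-0.014,0.065,0,-1],[0.084,-0.014,0.065,0,-1]])

```text
clock: 2.55
eef_pos: [420.3, 162.5, 150.3]
ee_rot: [[0.232, 0.973, 0.001], [0.973, -0.232, 0.0], [0.0, 0.001, -1.0]]
contact_force: [-0.5, 0.3, -0.6]
finger_gap: 0.4
grip_force: 0.0
```

```bash
python3 -c "
from cell import r
from h import *
import cv2
c=r.capture('wrist');cv2.imwrite('pics/w1.png',c['color'][:,:,::-1])
to(r.get_state(),-84,0,21)
K,E=c['K'],c['extrinsics']
for x,y,z in((-29.8,32,28),(-29.8,-32,28),(-65.8,32,28),(-65.8,-32,28),(-100,45,22),(-100,-45,22),(16,45,22),(22,26.5,34),(22,-26.5,34)):
  p=K@(E@[*(O+x*X+y*Y),z,1])[:3];print(x,y,np.round(p[:2]/p[2]))
"
```

```text
dock now [-82.3  -3.7] z 150.2 shift [  3.6  -1.8 129.2] spin -0.36 F [-0.1  0.5  0.5] gap 0.5951478131890295 t 2.6
-29.8 32 [393. 188.]
-29.8 -32 [390. 269.]
-65.8 32 [346. 188.]
-65.8 -32 [345. 269.]
-100 45 [301. 171.]
-100 -45 [303. 282.]
16 45 [453. 170.]
22 26.5 [464. 196.]
22 -26.5 [459. 264.]
```

View pics/w1.png

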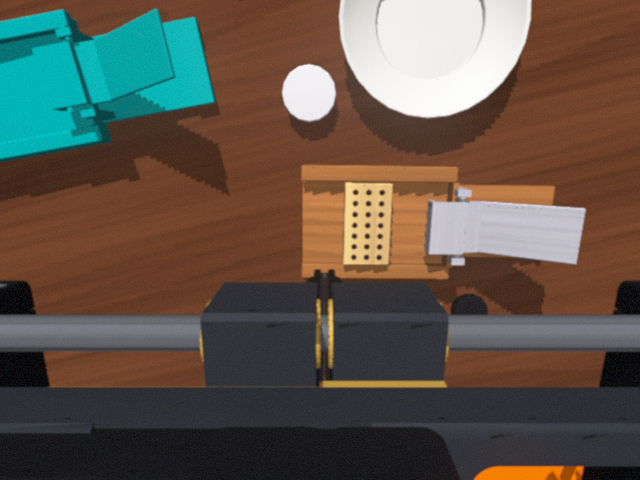

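The wrist view shows the tablet at u 345–392, v 182–265. That matches the prediction to within about 3 mm, with a bias of roughly +2 mm in dock y. The channel behind the tablet is clear, so I'll descend and nudge it to about −28.

arm_command(motion=[[0.006,-0.002,0.03,-0.3,-1],[0.006,-0.002,0.065,-0.3,-1],[0.006,-0.002,0.1,-0.3,-1],[0.006,-0.002,0.12,-0.3,-1],[0.006,-0.002,0.128,-0.3,-1],[0.006,-0.002,0.129,-0.3,-1],[0.006,-0.002,0.129,-0.3,-1],[0.006,-0.002,0.129,-0.3,-1]])

```text
clock: 3.4
eef_pos: [419.9, 169.5, 21.6]
ee_rot: [[0.226, 0.974, 0.002], [0.974, -0.226, 0.0], [0.001, 0.002, -1.0]]
contact_force: [0.1, -0.1, -1.7]
finger_gap: 0.9
grip_force: 0.0
```

arm_command(motion=[[0,0.003,0,0,-1],[0,0.006,0,0,-1],[0,0.01,0,0,-1],[0,0.014,0,0,-1],[0,0.018,0,0,-1],[0,0.022,0,0,-1],[0,0.025,0,0,-1],[0,0.025,0,0,-1]])

```text
clock: 4.2
eef_pos: [444.1, 163.7, 20.6]
ee_rot: [[0.226, 0.974, 0.0], [0.974, -0.226, -0.0], [0.0, 0.0, -1.0]]
contact_force: [-0.4, 0.8, -1.2]
finger_gap: 0.4
grip_force: 0.0
```

```bash
python3 -c "
from cell import r
from h import *
import cv2
c=r.capture('wrist');t=r.capture('top')['color'][200:320,180:330,::-1]
a=cv2.resize(t,(500,400),interpolation=cv2.INTER_CUBIC);b=c['color'][:,150:,::-1];b=cv2.resize(b,(300,294))
im=np.zeros((400,800,3),np.uint8);im[:,:500]=a;im[:294,500:]=b;cv2.imwrite('pics/w2.png',im)
to(r.get_state(),-58,2,21)
"
```

```text
dock now [-59.7   2.8] z 20.5 shift [-0.8  1.7 -0.5] spin -0.01 F [-1.1 -0.9  1.5] gap 0.568598018425907 t 4.3
```

View pics/w2.png

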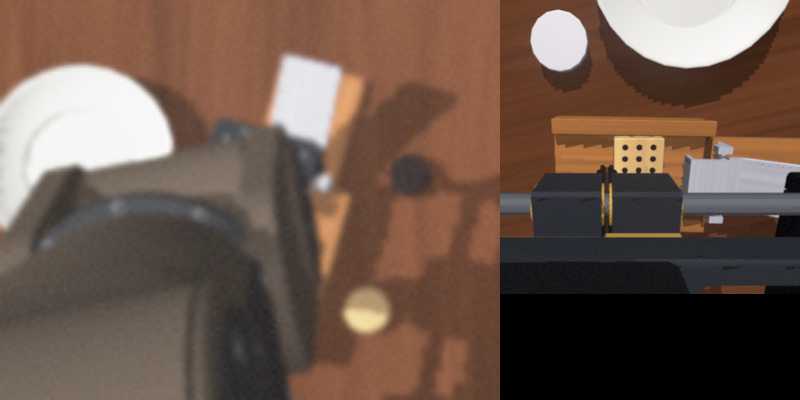

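The wrist view, on the right, shows the tablet at u≈336–416 in full-image terms. It lies straight ahead of the fingers and short of the lip. I'll compute the numbers.

```bash
python3 -c "
from cell import r
from h import *
import cv2
c=r.capture('wrist');im=c['color'].astype(int)
f=lambda P,z:np.round((ray(c,P,z)[:,:2]-O)@np.c_[X,Y],1).tolist()
m=((im[:,:,0]>190)&(im[:,:,2]<170)&(im[:,:,0]-im[:,:,2]>50)&(im[:,:,1]-im[:,:,2]>40)).astype(np.uint8)
n,l,s,_=cv2.connectedComponentsWithStats(m);i=1+np.argmax(s[1:,4]);print(s[i]);x,y,w,h=s[i][:4]
print('tablet',f([[x,y+20],[x+w,y+20],[x+w/2,y]],28));print('mouth/rail end',f([[233,205],[503,205]],22))
print('lip/tab', f([[150+(685-500)*1.633,160*1.633]],25))
"
```

```text
[ 338  222   82   60 3861]
tablet [[-54.1, 28.6], [-18.3, 28.6], [-36.5, 37.4]]
mouth/rail end [[-100.3, 43.9], [18.8, 43.9]]
lip/tab [[-2.6, 18.9]]
```

arm_command(motion=[[0,0.003,0,0,-1],[0,0.006,0,0,-1],[0,0.008,0,0,-1],[0,0.008,0,0,-1],[0,-0.004,0,0,-1],[0,-0.004,-0.03,0,-1],[0,-0.004,-0.065,0,-1],[0,-0.004,-0.075,0,-1]])

```text
clock: 5.15
eef_pos: [439.7, 165.1, 98.0]
ee_rot: [[0.225, 0.974, 0.003], [0.974, -0.225, 0.001], [0.001, 0.003, -1.0]]
contact_force: [-0.1, -0.1, -0.6]
finger_gap: 0.5
grip_force: 0.0
```

arm_command(motion=[[0,0.03,0,0,1],[0,0.06,0,0,1],[0,0.061,0,0,1],[0,0.061,0,0,1],[0,0.061,0,0,1],[0,0.061,0,0,1],[0,0.061,0,0,1],[0,0.061,0,0,1]])

```text
clock: 5.95
eef_pos: [498.9, 151.1, 95.6]
ee_rot: [[0.225, 0.974, -0.0], [0.974, -0.225, -0.0], [-0.0, -0.0, -1.0]]
contact_force: [-0.4, 0.8, 0.4]
finger_gap: 58.9
grip_force: 0.0
```

```bash
python3 -c "
from cell import r
from h import *
import cv2
c=r.capture('wrist');cv2.imwrite('pics/w3.png',c['color'][:,:,::-1]);im=c['color'].astype(int)
f=lambda P,z:np.round((ray(c,P,z)[:,:2]-O)@np.c_[X,Y],1).tolist()
m=((im[:,:,0]>190)&(im[:,:,2]<170)&(im[:,:,0]-im[:,:,2]>50)&(im[:,:,1]-im[:,:,2]>40)).astype(np.uint8)
n,l,s,_=cv2.connectedComponentsWithStats(m);i=1+np.argmax(s[1:,4]);print(s[i]);x,y,w,h=s[i][:4]
print('tablet',f([[x,y+20],[x+w,y+20],[x+w/2,y]],28))
to(r.get_state(),-2,2,40)
"
```

```text
[ 180  200  132   98 5206]
tablet [[-94.0, 24.4], [-11.1, 24.5], [-51.9, 37.1]]
dock now [-2.9  2.9] z 95.6 shift [-0.9  0.9 55.6] spin 0.02 F [-0.3  0.4  0.2] gap 62.89407339844613 t 6.0
```

View pics/w3.png

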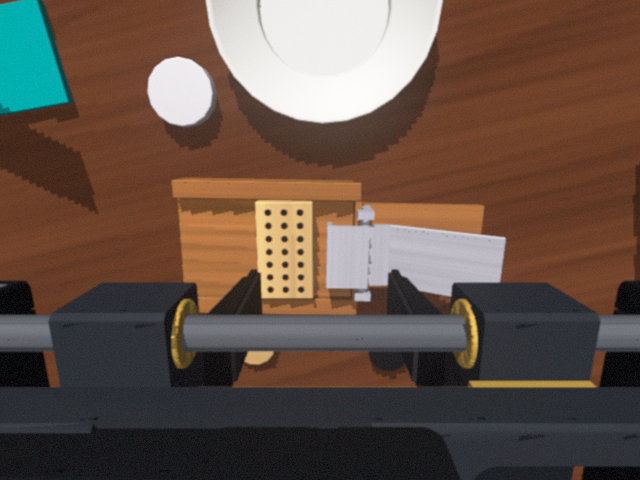

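The tablet is straight at u 256–313, with its leading edge about 9 mm before the lip at u 327. I'll let the fingers open fully, then bring one down onto the tab and the other behind the tablet.

arm_command(motion=[[0.001,-0.002,0,0,1],[0.001,-0.002,0,0,1],[0.001,-0.002,0,0,1],[0.001,-0.002,0,0,1],[0.001,-0.002,0.01,0,1],[0.001,-0.002,0.02,0,1],[0.001,-0.002,0.03,0,1],[0.001,-0.002,0.03,0,1]])

```text
clock: 6.8
eef_pos: [496.7, 152.2, 63.8]
ee_rot: [[0.226, 0.974, -0.003], [0.974, -0.226, -0.001], [-0.001, -0.003, -1.0]]
contact_force: [1.1, -0.1, 0.7]
finger_gap: 95.1
grip_force: 0.0
```

```bash
python3 -c "
from cell import r
from h import *
import cv2
c=r.capture('wrist');a=r.capture('side')
b=cv2.resize(a['color'][220:350,220:360,::-1],None,fx=3,fy=3,interpolation=cv2.INTER_CUBIC)
w=cv2.resize(c['color'][150:400,:,::-1],(380,148));im=np.zeros((390,800,3),np.uint8);im[:,:420]=b;im[:148,420:]=w;cv2.imwrite('pics/w4.png',im)
to(r.get_state(),-5,3,21.5)
"
```

```text
dock now [-4.8  3.7] z 65.1 shift [-0.7 -0.1 43.6] spin -0.0 F [-0.2  0.2  0.8] gap 94.89916778190921 t 6.9
```

View pics/w4.png

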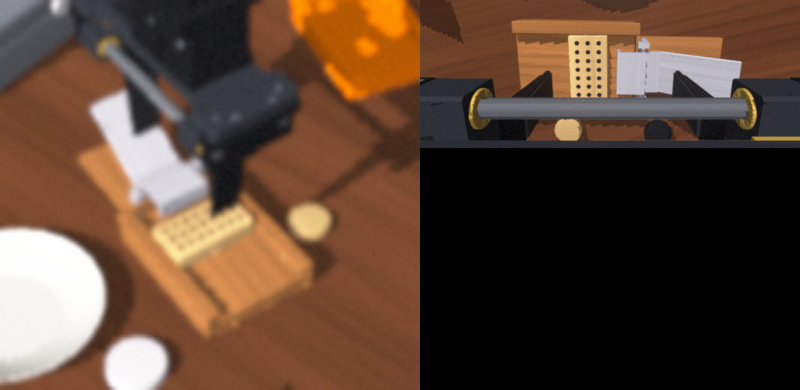

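The fingers straddle correctly: one is behind the tablet and the other over the tab. I'm descending to press.

arm_command(motion=[[0,0,0.012,0,1],[0,0,0.022,0,1],[0,0,0.03,0,1],[0,0,0.035,0,1],[0,0,0.039,0,1],[0,0,0.042,0,1],[0,0,0.043,0,1],[0,0,0.043,0,1]])

```text
clock: 7.7
eef_pos: [496.6, 152.5, 22.6]
ee_rot: [[0.225, 0.974, -0.002], [0.974, -0.225, -0.0], [-0.001, -0.002, -1.0]]
contact_force: [-5.3, 1.5, 6.3]
finger_gap: 95.1
grip_force: 3.2
```

```bash
python3 -c "
from cell import r
from h import *
import cv2
c=r.capture('wrist');a=r.capture('side')
b=cv2.resize(a['color'][220:350,220:360,::-1],None,fx=3,fy=3,interpolation=cv2.INTER_CUBIC)
w=cv2.resize(c['color'][150:400,:,::-1],(380,148));im=np.zeros((390,800,3),np.uint8);im[:,:420]=b;im[:148,420:]=w;cv2.imwrite('pics/w5.png',im)
to(r.get_state(),26,3,21.5)
"
```

```text
dock now [-5.5  3.7] z 22.7 shift [-0.7 31.5  1.2] spin 0.01 F [-5.   0.6  5.2] gap 95.1217158158094 t 7.8
```

View pics/w5.png

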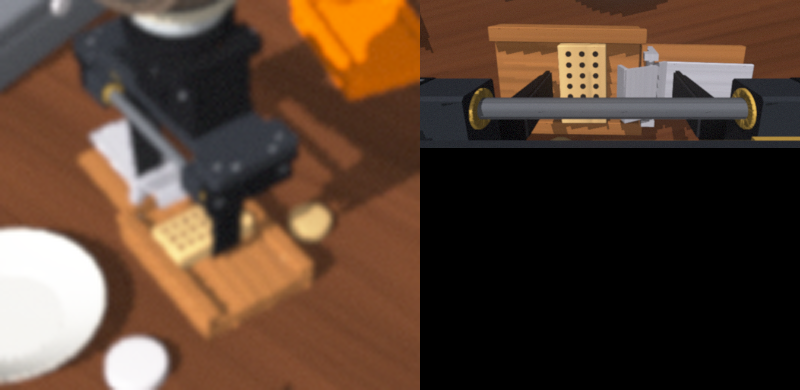

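The clip is pressed: about 6 N vertical, the tab near level and the lip raised, with the tablet still outside. Now I'll push.

arm_command(motion=[[0,0.003,0,0,1],[0,0.007,0.0005,0,1],[0,0.011,0.0005,0,1],[0,0.015,0.0005,0,1],[0,0.019,0.0005,0,1],[0,0.023,0.0005,0,1],[0,0.027,0.0005,0,1],[0,0.029,0.0005,0,1]])

```text
clock: 8.6
eef_pos: [526.2, 145.7, 22.0]
ee_rot: [[0.226, 0.974, 0.0], [0.974, -0.226, -0.0], [-0.0, 0.0, -1.0]]
contact_force: [-2.8, 0.9, 2.7]
finger_gap: 95.3
grip_force: 1.6
```

```bash
cat > t.py <<'E'
from cell import r
from h import *
import cv2
c=r.capture('wrist');im=c['color'].astype(int)
f=lambda P,z:np.round((ray(c,P,z)[:,:2]-O)@np.c_[X,Y],1).tolist()
m=((im[:,:,0]>190)&(im[:,:,2]<170)&(im[:,:,0]-im[:,:,2]>50)&(im[:,:,1]-im[:,:,2]>40)).astype(np.uint8)
m=cv2.morphologyEx(m,cv2.MORPH_OPEN,np.ones((5,5)))
n,l,s,_=cv2.connectedComponentsWithStats(m)
for x,y,w,h,A in s[1:]:
    if A>300: print((x,y,w,h),'tablet?',f([[x,y+h/2],[x+w,y+h/2]],28))
to(r.get_state(),28,3,21.5)
E
python3 t.py
```

```text
(np.int32(217), np.int32(224), np.int32(80), np.int32(90)) tablet? [[-23.5, 16.8], [12.3, 16.8]]
dock now [25.   3.8] z 22.1 shift [-0.8  3.   0.6] spin -0.01 F [-1.  -0.3  1.9] gap 95.27993187141878 t 8.65
```

arm_command(motion=[[0,0.001,0,0,1],[0,0.002,0,0,1],[0,0.003,0,0,1],[0,0.0035,0,0,1],[0,0.004,0,0,1],[0,0.0045,0,0,1],[0,0.0045,0,0,1],[0,0.0045,0,0,1]])

```text
clock: 9.45
eef_pos: [528.6, 145.2, 21.9]
ee_rot: [[0.226, 0.974, -0.003], [0.974, -0.226, 0.0], [-0.001, -0.003, -1.0]]
contact_force: [-7.8, 4.8, 4.9]
finger_gap: 95.0
grip_force: 4.7
```

```bash
python3 t.py
```

```text
(np.int32(217), np.int32(225), np.int32(80), np.int32(89)) tablet? [[-21.0, 16.6], [14.8, 16.7]]
dock now [27.3  3.8] z 21.9 shift [-0.8  0.7  0.4] spin -0.03 F [-7.3  5.3  4.3] gap 95.32212228295036 t 9.5
```

The contact force rose and the TCP stalled about 2 mm short of its command at the expected stop position. I'll lean in slightly to confirm it's home.

arm_command(motion=[[0,0.0005,0,0,1],[0,0.001,0,0,1],[0,0.0015,0,0,1],[0,0.002,0,0,1],[0,0.002,0,0,1],[0,0.002,0,0,1],[0,0.002,0,0,1],[0,0.002,0,0,1]])

```text
clock: 10.3
eef_pos: [528.8, 145.2, 21.7]
ee_rot: [[0.226, 0.974, -0.007], [0.974, -0.226, 0.0], [-0.001, -0.007, -1.0]]
contact_force: [-14.1, 9.3, 7.6]
finger_gap: 94.8
grip_force: 8.6
```

```bash
python3 t.py
```

```text
(np.int32(217), np.int32(225), np.int32(80), np.int32(89)) tablet? [[-20.9, 16.7], [15.0, 16.7]]
dock now [27.4  3.9] z 21.7 shift [-0.9  0.6  0.2] spin -0.05 F [-13.9   9.    8.7] gap 94.8336072618087 t 10.35
```

The stop is solid: no further motion, and the tablet's leading edge reads about 15–16. I'm backing off slightly, then lifting to let the clip down gently.

arm_command(motion=[[0,-0.002,0,0,1],[0,-0.004,0,0,1],[0,-0.006,0,0,1],[0,-0.006,0,0,1],[0,-0.006,-0.004,0,1],[0,-0.006,-0.008,0,1],[0,-0.006,-0.013,0,1],[0,-0.006,-0.018,0,1]])

```text
clock: 11.15
eef_pos: [525.9, 145.7, 40.5]
ee_rot: [[0.226, 0.974, -0.001], [0.974, -0.226, -0.0], [-0.0, -0.001, -1.0]]
contact_force: [-0.3, -0.2, -0.0]
finger_gap: 95.4
grip_force: 0.0
```

arm_command(motion=[[0,0,-0.005,0,1],[0,0,-0.015,0,1],[0,0,-0.03,0,1],[0,0,-0.05,0,1],[0,0,-0.08,0,1],[0,0,-0.11,0,1],[0,0,-0.12,0,1],[0,0,-0.12,0,1]])

```text
clock: 11.95
eef_pos: [526.6, 145.8, 161.5]
ee_rot: [[0.225, 0.974, 0.003], [0.974, -0.225, 0.0], [0.001, 0.003, -1.0]]
contact_force: [0.1, 0.1, -0.3]
finger_gap: 95.3
grip_force: 0.0
```

```bash
python3 t.py; python3 -c "
from cell import r
import cv2,numpy as np
a=r.capture('side')['color'][220:350,220:360,::-1];c=r.capture('wrist')['color'][100:380,100:500,::-1]
im=np.zeros((390,800,3),np.uint8);im[:,:420]=cv2.resize(a,None,fx=3,fy=3,interpolation=cv2.INTER_CUBIC);im[:266,420:]=cv2.resize(c,(380,266));cv2.imwrite('pics/w6.png',im)"
```

```text
(np.int32(265), np.int32(191), np.int32(47), np.int32(78)) tablet? [[-22.6, 5.3], [15.3, 5.3]]
(np.int32(225), np.int32(297), np.int32(26), np.int32(17)) tablet? [[-58.8, -60.0], [-36.8, -60.0]]
dock now [24.6  3.8] z 160.2 shift [ -0.8   3.3 138.7] spin 0.0 F [ 0.1  0.1 -0.3] gap 95.01260002866755 t 12.0
```

View pics/w6.png

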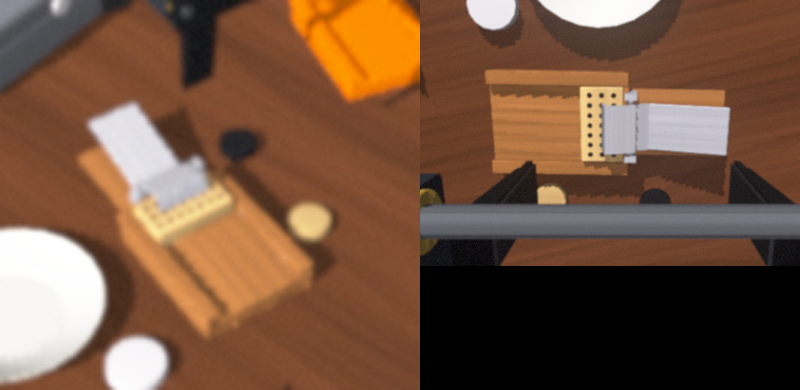

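The tablet is straight and against the stop, with the clip's lip resting on it. The bystanders haven't moved and the gripper is well clear. Handing in.

```bash
python3 -c "
from cell import r
print(r.finish_job())"
```

```text
the job is handed in; nothing more can be done
None
```

The tablet was pushed home against the stop and the clip let down onto it; the arm is clear and the job was handed in at about 12 s, though the hand-in returned no verdict.

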